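Scan a case seam with a hand probe and hold the probe on the reader's spring contact

ROBOT

A 6-joint arm with a two-finger parallel gripper is mounted at the origin on the work surface. World frame = base frame: x ahead of the robot, y to its left, z up, the work surface at z = 0. Lengths are in m, angles in rad, forces in N, time in s.
With the tool pointing down it reaches from about 0.4 to 0.825 m from the base axis. Payload 7 kg.
Tool frame: the origin (TCP) lies midway between the tips of the shut fingers; the grasp point (between the pads) lies 19 mm behind it; z points along the fingers, y is the line along which they close (so a half turn about z gives the same grasp; the last joint's range is limited). The gripper opens to 88 mm and grips with 3 to 60 N. Pads are 19 mm wide; open, the fingers measure 130 mm over their backs; the gripper's body (78 mm by 193 mm) begins 47 mm behind the grasp point.
Start: joints at [1.502, 0.359, 0.012, 0, -1.224, -0.288], TCP at [0.236, 0.632, 0.227] pointing down, gripper open.
Joint ranges: [-3.07, 3.07], [-1.43, 2.12], [-1.02, 1.25], [-3.03, 1.67], [-3.05, -0], [-3.03, 3.03]. Speed limits (rad/s): [2.39, 2.39, 3.01, 3.14, 3.14, 3.14].

INTERFACE

Orientations are given as [roll, pitch, yaw] about the fixed x, y, z axes, in that order (R = Rz(yaw) Ry(pitch) Rx(roll)).
In Python, from station import get_state, grab_frame, calibration, job_done, boxes_of, regions_of, spot_point gives the robot as it stands. The module is installed in compiled form; this text tells all that it offers.
- The arm moves only by the tool arm_command, never from a script. Its argument "commands" is a list of rows, each an object of numbers: "tx", "ty", "tz": the shift along the tool's x, y, z each as a share of 25 cm, from -1 to 1; "twist": the turn about the tool's z as a share of 180 degrees, from -1 to 1. A call has exactly 8 rows; each row is the pose to reach, as a shift and turn from the pose commanded when the call began, along the tool's axes at that moment, turning the shorter way round; what a row does not reach only later rows make up. A row lasts 1/12 s, in which the tool goes at most 41.7 mm and 7.16 degrees, less where a joint would pass 70% of its speed; a pose out of reach is approached as far as the arm can. A call with a number of a shift or a turn outside -1 to 1 is refused whole. A call with a gripper value outside its range is refused whole. "claw" is the opening, from 0 (shut) to 1 (fully open), set as the call begins (left out, the last holds). The fingers move at their own pace and stop on an object; "grip_force" is the grip in N (left out, the last holds). Time passes only in rows, so rows that repeat a pose let the fingers close, or fill a call up. It gives the time, the measured TCP pose, the force, the opening and the grip force at its end, in the units of the state.
- get_state(): the state, without advancing time (a new reading comes with each control period).
- grab_frame(name): name is "scene" or "top"; returns the picture (400x640x3 uint8, red, green, blue); there is no depth.
- calibration(name): a dict with "camera_matrix" (3x3 intrinsics, pixels), "extrinsics" (4x4, takes a point from camera to world coordinates). Camera axes: x right, y down, z forward; pixel columns grow to the right and rows downward; lengths in m; the calibration is good to about 2 mm. A picture is of the moment at which its call begins. calibration takes no time and is no camera call.
- job_done(): hands the job in; it is judged then, once.
Trained networks look in the newest picture that a camera, given by its name, has taken for a name from the list of things; names that differ only in an ending like _2 or _b are one class to them, and where a whole thing is asked for, a point or a joint stands for the part that bears it (a point fixed in the world has none). Each returns a list of dicts, best first, with "score" (0 to 1); they miss things now and then, are a little off and sometimes report something else, mostly with a low value. They report only what shows in the picture. A call takes as long as a camera call. They do not tell look-alikes from the thing itself.
- boxes_of(query, camera): "rect" ([left, top, right, bottom] in pixels, round what is visible of it).
- regions_of(query, camera): "region" (400x640 bool, what is visible of it) and "rect" ([left, top, right, bottom] in pixels, round what is visible of it).
- spot_point(query, camera): "uv" ([column, row] in pixels: a listed point, or the origin of a listed thing).
The state is a dict: "t": time; "q": joint angles; "qd": joint speeds; "joint_efforts": joint torques, N m; "eef_pos": TCP position; "ee_rot": TCP orientation; "force": force on the tool from outside, world axes, zero at the start; "moment": the same for the moment, N m; "width": finger opening in m; "gripper_force": force on a finger pad.
Only numpy, scipy, OpenCV 4.12 (cv2) and the standard library are available. Lean on these libraries where they do the work, as an engineer would, in place of code of your own. Each camera call takes 0.05 s, during which the arm holds its last target. There are 200 camera calls.

TASK

Take the grey pen-shaped probe out of its holder and draw its tip slowly, at a few centimetres a second, along the whole L-shaped seam between the access cover and the top of the instrument case, starting at the end near the thumb screw, keeping the tip on the seam or just above it. Then press the reader's spring-loaded brass contact down with the probe's tip until it is level with the steel ring around it (about 7 mm down, half of its travel), and finish while still holding it pressed there with the probe in the gripper. Leave the other things on the bench where they are.

Things in the scene. Friction and masses are not known exactly. Their poses are not given: they have to be found in the camera images.
- probe: The hand probe: a round upright grey pen, 142 mm long, body 18 mm in diameter from 18 to 138 mm above its tip, a thin dark rubber band 60 mm up, tapering below to a flat brass-clad tip 8 mm in diameter; top flat. About 80 g, no cable. Stands tip down in one of the two wells of the holder, the tip 5 mm above the table. Origin at the centre of the tip's flat end; z runs up the pen to its top.
- holder: Black fixed block 150 x 60 x 50 mm (x, y, z); two round wells 19.5 mm wide, 45 mm deep, at x = -40 and +40 mm on its long (x) axis; one holds the probe, the other the driver. Origin under the centre, on the table. There is free room for fingers on the block's y sides.
- driver: Bystander in the other well: shorter grey driver, 120 mm tall, stem 18 mm, thick rounded head 28 mm wide. Origin at its foot. Leave it.
- case: Fixed low instrument case 150 x 190 x 65 mm (x, y, z), flat top at 65 mm. A bare metal access cover fills the -x, -y corner of its top; the L-shaped dark joint, 4 mm wide and flush, between cover and white top is the seam. One steel thumb screw (18 mm wide, 8 mm high) stands on the white top at x = -52, y = +45 mm, close to the seam's starting end. Origin under the centre, on the table.
- seam0 (a point): Point 0 of 8 on the seam's centre line, at the case's top surface; case x = -70, y = 10 mm. Start: the end near the thumb screw, 5 mm in from the case's edge.
- seam1 (a point): Point 1 of 8 on the seam's centre line, at the case's top surface; case x = -45, y = 10 mm.
- seam2 (a point): Point 2 of 8 on the seam's centre line, at the case's top surface; case x = -20, y = 10 mm.
- seam3 (a point): Point 3 of 8 on the seam's centre line, at the case's top surface; case x = 5, y = 10 mm.
- seam4 (a point): Point 4 of 8 on the seam's centre line, at the case's top surface; case x = 30, y = 10 mm. The corner of the L.
- seam5 (a point): Point 5 of 8 on the seam's centre line, at the case's top surface; case x = 30, y = -15 mm.
- seam6 (a point): Point 6 of 8 on the seam's centre line, at the case's top surface; case x = 30, y = -40 mm.
- seam7 (a point): Point 7 of 8 on the seam's centre line, at the case's top surface; case x = 30, y = -65 mm.
- seam8 (a point): Point 8 of 8 on the seam's centre line, at the case's top surface; case x = 30, y = -90 mm. The far end, 5 mm in from the case's edge.
- reader: Fixed grey box 130 x 100 x 40 mm (x, y, z) with a dark window on its top; on the top a steel guard ring (44 mm outside, 32 mm inside, top 54 mm above the table) and in it the round brass spring contact. Origin under the centre, on the table.
- ring_top (a point): Centre of the guard ring, level with its top edge: 54 mm above the table, at x = -20, y = 0 mm of the reader.
- contact_top (a point): Centre of the contact's flat top (26 mm in diameter); 61 mm above the table when free, moves down with it.
- contact (a joint): How far the spring contact is pushed down, in m: 0 free (standing 7 mm proud of the ring), 0.007 level with the ring, 0.014 bottomed. Spring: about 1.8 N to start, 6 N when level, 10 N at the bottom; springs back when let go.
- multimeter: Bystander: yellow hand multimeter lying, 150 x 75 x 38 mm. Origin at its underside.
- tray: Bystander: open steel tray 60 x 90 x 30 mm. Origin at its underside.
- cup: Bystander: white plastic cup, 56 mm wide, 50 mm high. Origin at its underside.
- screwdriver: Bystander: black screwdriver lying, 130 mm long. Origin at its underside.
- spool: Bystander: grey spool, 60 mm wide, 40 mm high. Origin at its underside.
- collar: Bystander: aluminium collar, 44 mm wide, 20 mm high. Origin at its underside.
Not all that is in view belongs to the job. There is more than one size of the reader; the job needs the smaller.

How it is judged:
On the way, in this order (a step that is already met when the one before it is completed fails the run):
1. the probe is lifted out of the holder in the gripper (contact force between the fingers and probe above 1 N and height (world z) of probe above 0.06 m), for 0.1 s.
2. the held probe's tip passes seam point 0 within 9 mm, slower than 0.1 m/s (contact force between the fingers and probe above 1 N and distance between probe and seam0 below 0.009 m and linear speed of probe below 0.1 m/s), for 0.04 s.
3. the held probe's tip passes seam point 1 within 9 mm, slower than 0.1 m/s (contact force between the fingers and probe above 1 N and distance between probe and seam1 below 0.009 m and linear speed of probe below 0.1 m/s), for 0.04 s.
4. the held probe's tip passes seam point 2 within 9 mm, slower than 0.1 m/s (contact force between the fingers and probe above 1 N and distance between probe and seam2 below 0.009 m and linear speed of probe below 0.1 m/s), for 0.04 s.
5. the held probe's tip passes seam point 3 within 9 mm, slower than 0.1 m/s (contact force between the fingers and probe above 1 N and distance between probe and seam3 below 0.009 m and linear speed of probe below 0.1 m/s), for 0.04 s.
6. the held probe's tip passes seam point 4 within 9 mm, slower than 0.1 m/s (contact force between the fingers and probe above 1 N and distance between probe and seam4 below 0.009 m and linear speed of probe below 0.1 m/s), for 0.04 s.
7. the held probe's tip passes seam point 5 within 9 mm, slower than 0.1 m/s (contact force between the fingers and probe above 1 N and distance between probe and seam5 below 0.009 m and linear speed of probe below 0.1 m/s), for 0.04 s.
8. the held probe's tip passes seam point 6 within 9 mm, slower than 0.1 m/s (contact force between the fingers and probe above 1 N and distance between probe and seam6 below 0.009 m and linear speed of probe below 0.1 m/s), for 0.04 s.
9. the held probe's tip passes seam point 7 within 9 mm, slower than 0.1 m/s (contact force between the fingers and probe above 1 N and distance between probe and seam7 below 0.009 m and linear speed of probe below 0.1 m/s), for 0.04 s.
10. the held probe's tip passes seam point 8 within 9 mm, slower than 0.1 m/s (contact force between the fingers and probe above 1 N and distance between probe and seam8 below 0.009 m and linear speed of probe below 0.1 m/s), for 0.04 s.
At the end, for the whole second after the job is handed in: The contact is held still 4.5 to 9.5 mm down by the tip of the probe (tip within 15 mm of the middle of the contact, pushing more than 1.5 N), the probe being held in the fingers and nothing of the robot itself touching the reader (value of joint contact between 0.0045 and 0.0095 m and distance between probe and contact_top below 0.015 m and contact force between probe and reader above 1.5 N and contact force between the fingers and probe above 1 N and contact force between each of the arm, the fingers and reader below 0.5 N and linear speed of probe below 0.02 m/s); the arm keeps its last pose, push and grip.
It fails at once if a bystander is moved more than 30 mm (distance of any of driver, multimeter, tray, cup, screwdriver, spool, collar from where it was at the start of the episode above 0.03 m).
It also fails if it takes over 61 s, if anything falls off the work surface, if the arm or the gripper's body presses on something with over 40 N, if the wrist force passes 120 N, or if a joint passes its speed limit or range.

## Working session

There is one attempt and no reset: what is moved stays moved. The work goes in short steps, Python scripts to look and compute and a tool call to move; the robot and the scene stay as the last step left them, time stands still between calls to the robot, and variables do not carry over. Pictures are saved under pics/ and viewed, at most 10 in all, crops included, and the job is handed in when it is done.

Besides the shell and the picture viewer there is one more tool, called as a command line: name --argument value ..., lists and objects as JSON in quotes. arm_command: Moves the arm, as the interface text tells. Shift numbers are shares of 25 cm and turn numbers shares of 180 degrees, none past 1 either way. Its arguments: {"type":"object","properties":{"commands":{"type":"array"},"claw":{"type":"number"},"grip_force":{"type":"number"}},"required":["commands"]}

```bash
mkdir -p pics
python3 - <<'E'
from station import *
import cv2,numpy as np
for n in("scene","top"):
    f=grab_frame(n);cv2.imwrite(f"pics/{n}0.png",f[:,:,::-1]);c=calibration(n);print(n,np.round(c["camera_matrix"],1).tolist(),np.round(c["extrinsics"],3).tolist())
for q in("probe","holder","case","reader","driver","ring_top","seam0","seam4","seam8"):
    for n in("scene","top"):
        print(q,n,[(np.round(d["uv"]).tolist(),round(d["score"],2)) for d in spot_point(q,n)[:4]])
s=get_state();print(s["t"],s["eef_pos"],s["ee_rot"],s["width"])
E
```

```text
scene [[405.6, 0.0, 318.6], [0.0, 405.6, 196.3], [0.0, 0.0, 1.0]] [[0.549, 0.693, -0.466, 1.003], [0.835, -0.446, 0.321, -0.315], [0.015, -0.566, -0.824, 0.935], [0.0, 0.0, 0.0, 1.0]]
top [[412.0, 0.0, 317.8], [0.0, 412.0, 210.4], [0.0, 0.0, 1.0]] [[0.021, -0.985, 0.169, 0.353], [-1.0, -0.019, 0.016, 0.017], [-0.012, -0.169, -0.985, 1.113], [0.0, 0.0, 0.0, 1.0]]
probe scene [([214.0, 270.0], 0.61)]
probe top [([435.0, 219.0], 0.56), ([436.0, 236.0], 0.33)]
holder scene [([203.0, 261.0], 0.65)]
holder top [([438.0, 237.0], 0.86), ([322.0, 200.0], 0.51), ([335.0, 185.0], 0.49)]
case scene [([329.0, 233.0], 0.64)]
case top [([325.0, 195.0], 0.78)]
reader scene [([357.0, 108.0], 0.94), ([397.0, 166.0], 0.85), ([321.0, 200.0], 0.3), ([430.0, 221.0], 0.21)]
reader top [([196.0, 312.0], 0.92), ([218.0, 218.0], 0.66)]
driver scene [([196.0, 249.0], 0.64)]
driver top [([444.0, 250.0], 0.53)]
ring_top scene [([396.0, 152.0], 0.93), ([354.0, 89.0], 0.81), ([311.0, 240.0], 0.48)]
ring_top top [([188.0, 326.0], 0.9), ([212.0, 227.0], 0.82), ([435.0, 218.0], 0.6)]
seam0 scene [([337.0, 226.0], 0.88), ([332.0, 230.0], 0.87), ([335.0, 218.0], 0.69), ([321.0, 196.0], 0.68)]
seam0 top [([352.0, 183.0], 0.88), ([322.0, 219.0], 0.72), ([324.0, 198.0], 0.71), ([323.0, 208.0], 0.69)]
seam4 scene [([337.0, 226.0], 0.88), ([332.0, 230.0], 0.87), ([335.0, 218.0], 0.69), ([321.0, 196.0], 0.68)]
seam4 top [([352.0, 183.0], 0.88), ([322.0, 219.0], 0.72), ([324.0, 198.0], 0.71), ([323.0, 208.0], 0.69)]
seam8 scene [([337.0, 226.0], 0.88), ([332.0, 230.0], 0.87), ([335.0, 218.0], 0.69), ([321.0, 196.0], 0.68)]
seam8 top [([352.0, 183.0], 0.88), ([322.0, 219.0], 0.72), ([324.0, 198.0], 0.71), ([323.0, 208.0], 0.69)]
1.0 [0.23576122 0.63244647 0.22655109] [ 3.14155779e+00  4.05238986e-05 -3.56847334e-01] 0.08773972139196402
```

View pics/top0.png

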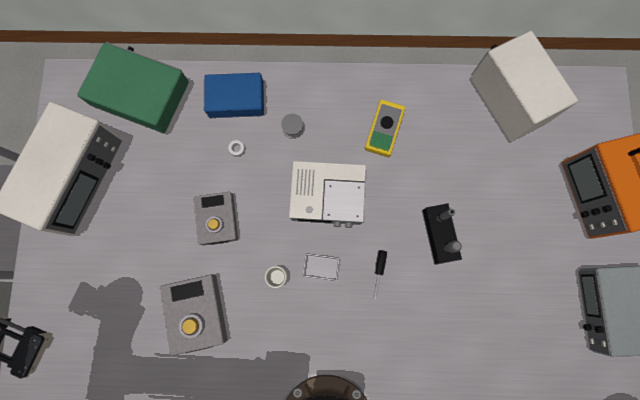

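View pics/scene0.png

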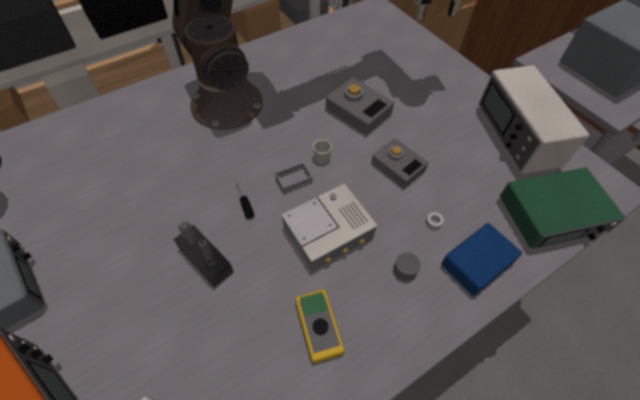

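Run:
```python
import cv2,numpy as np
t=cv2.imread("pics/top0.png");s=cv2.imread("pics/scene0.png")
r=lambda i,x,y,w,h:cv2.resize(i[y:y+h,x:x+w],(400,300),interpolation=cv2.INTER_CUBIC)
cv2.imwrite("pics/crop1.png",np.vstack([np.hstack([r(t,400,192,100,75),r(s,155,210,100,75)]),np.hstack([r(t,278,152,100,75),r(t,165,180,100,75)])]))
```

```text
(no output)
```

View pics/crop1.png

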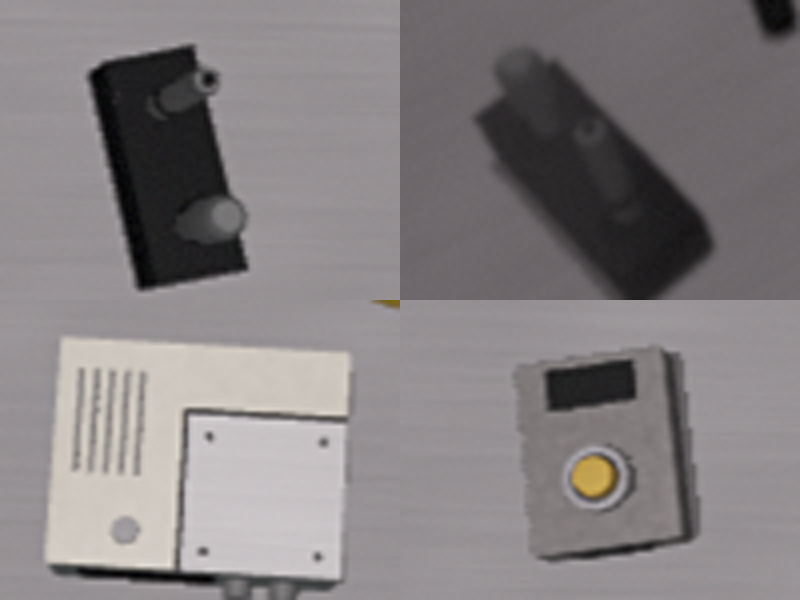

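```bash
cat > h.py <<'E'
from station import *
import numpy as np
def ray(n,uv,z):
    c=calibration(n);E=np.array(c["extrinsics"]);d=E[:3,:3]@np.linalg.solve(np.array(c["camera_matrix"]),[uv[0],uv[1],1]);o=E[:3,3]
    return o+d*(z-o[2])/d[2]
def proj(n,p):
    c=calibration(n);E=np.array(c["extrinsics"]);K=np.array(c["camera_matrix"]);q=K@(E[:3,:3].T@(np.asarray(p)-E[:3,3]));return q[:2]/q[2]
E
python3 - <<'E'
from h import *
cr=lambda ox,oy,X,Y:((X+.5)/4-.5+ox,(Y+.5)/4-.5+oy)
P=lambda s,*a:print(s,np.round(a,4).tolist())
P("probe top",ray("top",cr(400,192,207,80),.147)); P("probe scene",ray("scene",cr(155,210,189,128),.147))
P("probe at block",ray("top",cr(400,192,160,104),.05))
P("hold corners",*[ray("top",cr(400,192,*c),.05)[:2] for c in((105,72),(193,47),(246,268),(150,285))])
P("driver top",ray("top",cr(400,192,228,215),.122))
case=np.array([ray("top",cr(278,152,*c),.065)[:2] for c in((60,37),(351,53),(341,282),(47,265))]);P("case",case)
m=np.array([[75,95],[75,-95],[-75,-95],[-75,95]])/1e3
A=m-m.mean(0);B=case-case.mean(0);th=np.arctan2((A[:,0]*B[:,1]-A[:,1]*B[:,0]).sum(),(A*B).sum());R=np.array([[np.cos(th),-np.sin(th)],[np.sin(th),np.cos(th)]])
print("yaw",th,"resid",np.round(case-(case.mean(0)+m@R.T),4).tolist(),"c",case.mean(0))
for s in((-70,10),(30,10),(30,-90)):
    p=case.mean(0)+R@np.array(s)/1e3;print(s,p.round(4),proj("scene",[*p,.065]).round(1),proj("top",[*p,.065]).round(1))
P("seam direct",*[ray("top",cr(278,152,*c),.065)[:2] for c in((178,270),(186,111),(348,121))])
c=ray("top",cr(165,180,193,177),.061);P("contact",c);print(proj("scene",c))
E
```

```text
probe top [[0.5217, -0.2847, 0.147]]
probe scene [[0.5192, -0.2876, 0.147]]
probe at block [[0.5222, -0.284, 0.05]]
hold corners [[0.5427, -0.2488], [0.5604, -0.3065], [0.4172, -0.3357], [0.4051, -0.2743]]
driver top [[0.4442, -0.3023, 0.122]]
case [[[0.6639, 0.1023], [0.6564, -0.0893], [0.5043, -0.0832], [0.5117, 0.1059]]]
yaw -0.03620547792771048 resid [[0.0014, 0.0012], [0.0008, -0.0006], [-0.0014, 0.0001], [-0.0009, -0.0007]] c [0.58406532 0.00893184]
(-70, 10) [0.5145 0.0215] [318.6 197.9] [322.2 217.4]
(30, 10) [0.6144 0.0178] [339.6 226.5] [324.3 179.7]
(30, -90) [ 0.6108 -0.0821] [304.7 245. ] [362.6 181.7]
seam direct [[0.5101, 0.0215], [0.6152, 0.0183], [0.6105, -0.0875]]
contact [[0.4927, 0.3036, 0.061]]
[397.07232087 149.10750177]
```

arm_command --commands '[{"tx": 0.09,"ty": 0.12},{"tx": 0.19,"ty": 0.25},{"tx": 0.29,"ty": 0.37},{"tx": 0.39,"ty": 0.5},{"tx": 0.49,"ty": 0.63},{"tx": 0.59,"ty": 0.75},{"tx": 0.68,"ty": 0.88},{"tx": 0.78,"ty": 1.0}]' --claw 1 --grip_force 40

```text
invalid input
```

arm_command --commands '[{"tx": 0.09,"ty": 0.12},{"tx": 0.19,"ty": 0.25},{"tx": 0.29,"ty": 0.37},{"tx": 0.39,"ty": 0.5},{"tx": 0.49,"ty": 0.63},{"tx": 0.59,"ty": 0.75},{"tx": 0.68,"ty": 0.88},{"tx": 0.78,"ty": 1.0}]'

```text
invalid input
```

arm_command --commands '[{"tx": 0.09,"ty": 0.12,"twist": -0.02},{"tx": 0.19,"ty": 0.25,"twist": -0.05},{"tx": 0.29,"ty": 0.37,"twist": -0.08},{"tx": 0.39,"ty": 0.5,"twist": -0.1},{"tx": 0.49,"ty": 0.63,"twist": -0.13},{"tx": 0.59,"ty": 0.75,"twist": -0.15},{"tx": 0.68,"ty": 0.88,"twist": -0.176},{"tx": 0.76,"ty": 1.0,"twist": -0.176}]'

```text
invalid input
```

arm_command --commands '[{"tx": 0.09,"ty": 0.12,"tz": 0,"twist": 0},{"tx": 0.19,"ty": 0.25,"tz": 0,"twist": 0},{"tx": 0.29,"ty": 0.37,"tz": 0,"twist": 0},{"tx": 0.39,"ty": 0.5,"tz": 0,"twist": 0},{"tx": 0.49,"ty": 0.63,"tz": 0,"twist": 0},{"tx": 0.59,"ty": 0.75,"tz": 0,"twist": 0},{"tx": 0.68,"ty": 0.88,"tz": 0,"twist": 0},{"tx": 0.78,"ty": 1.0,"tz": 0,"twist": 0}]' --claw 1 --grip_force 40

```text
t: 1.67
eef_pos: [0.3311, 0.3281, 0.2268]
ee_rot: [-3.141, 0.0, -0.356]
force: [1.2, 0.3, 0.7]
width: 0.0875
gripper_force: 0.0
```

arm_command --commands '[{"tx": 0.09,"ty": 0.12,"tz": 0,"twist": 0},{"tx": 0.19,"ty": 0.25,"tz": 0,"twist": 0},{"tx": 0.29,"ty": 0.37,"tz": 0,"twist": 0},{"tx": 0.39,"ty": 0.5,"tz": 0,"twist": 0},{"tx": 0.49,"ty": 0.63,"tz": 0,"twist": 0},{"tx": 0.59,"ty": 0.75,"tz": 0,"twist": 0},{"tx": 0.68,"ty": 0.88,"tz": 0,"twist": 0},{"tx": 0.78,"ty": 1.0,"tz": 0,"twist": 0}]'

```text
t: 2.33
eef_pos: [0.4264, 0.0257, 0.2272]
ee_rot: [-3.14, -0.001, -0.356]
force: [0.1, -0.0, 0.8]
width: 0.0874
gripper_force: 0.0
```

arm_command --commands '[{"tx": 0.09,"ty": 0.12,"tz": 0,"twist": -0.02},{"tx": 0.19,"ty": 0.25,"tz": 0,"twist": -0.05},{"tx": 0.29,"ty": 0.37,"tz": 0,"twist": -0.08},{"tx": 0.39,"ty": 0.5,"tz": 0,"twist": -0.1},{"tx": 0.49,"ty": 0.63,"tz": 0,"twist": -0.13},{"tx": 0.59,"ty": 0.75,"tz": 0,"twist": -0.15},{"tx": 0.68,"ty": 0.88,"tz": 0,"twist": -0.176},{"tx": 0.76,"ty": 1.0,"tz": 0,"twist": -0.176}]'

```text
t: 3.0
eef_pos: [0.5176, -0.2755, 0.2265]
ee_rot: [3.141, -0.0, 0.201]
force: [1.4, 0.8, -0.6]
width: 0.0878
gripper_force: 0.0
```

arm_command --commands '[{"tx": 0,"ty": 0.054,"tz": 0.08,"twist": 0},{"tx": 0,"ty": 0.054,"tz": 0.18,"twist": 0},{"tx": 0,"ty": 0.054,"tz": 0.28,"twist": 0},{"tx": 0,"ty": 0.054,"tz": 0.38,"twist": 0},{"tx": 0,"ty": 0.054,"tz": 0.46,"twist": 0},{"tx": 0,"ty": 0.054,"tz": 0.52,"twist": 0},{"tx": 0,"ty": 0.054,"tz": 0.54,"twist": 0},{"tx": 0,"ty": 0.054,"tz": 0.54,"twist": 0}]'

```text
t: 3.67
eef_pos: [0.5191, -0.286, 0.0903]
ee_rot: [-3.141, 0.002, 0.196]
force: [0.5, -0.6, -0.1]
width: 0.0877
gripper_force: 0.0
```

Run:
```python
from h import *
import cv2
t=grab_frame("top");s=grab_frame("scene");st=get_state();print(st["t"],st["eef_pos"],st["force"])
r=lambda i,x,y,w,h:cv2.resize(i[y:y+h,x:x+w,::-1],(400,300),interpolation=cv2.INTER_CUBIC)
cv2.imwrite("pics/crop2.png",np.hstack([r(t,400,180,100,75),r(s,155,190,100,75)]))
```

```text
3.7667 [ 0.52050498 -0.28633228  0.09241219] [ 0.89494655 -0.74368548  0.46285833]
```

View pics/crop2.png

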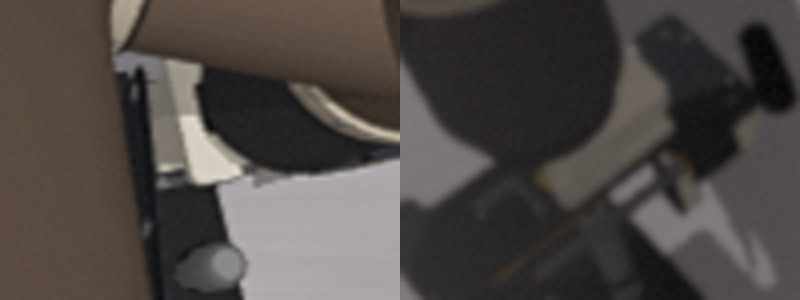

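The driver (top, ~(457,246)) is untouched and the gripper hides the probe; closing on it.

arm_command --commands '[{"tx": 0,"ty": 0,"tz": 0,"twist": 0},{"tx": 0,"ty": 0,"tz": 0,"twist": 0},{"tx": 0,"ty": 0,"tz": 0,"twist": 0},{"tx": 0,"ty": 0,"tz": 0,"twist": 0},{"tx": 0,"ty": 0,"tz": 0,"twist": 0},{"tx": 0,"ty": 0,"tz": 0,"twist": 0},{"tx": 0,"ty": 0,"tz": 0,"twist": 0},{"tx": 0,"ty": 0,"tz": 0,"twist": 0}]' --claw 0 --grip_force 20

```text
t: 4.43
eef_pos: [0.5199, -0.2861, 0.0916]
ee_rot: [-3.142, -0.0, 0.196]
force: [0.6, 0.4, -0.8]
width: 0.0396
gripper_force: 0.0
```

arm_command --commands '[{"tx": 0,"ty": 0,"tz": 0,"twist": 0},{"tx": 0,"ty": 0,"tz": 0,"twist": 0},{"tx": 0,"ty": 0,"tz": 0,"twist": 0},{"tx": 0,"ty": 0,"tz": 0,"twist": 0},{"tx": 0,"ty": 0,"tz": 0,"twist": 0},{"tx": 0,"ty": 0,"tz": 0,"twist": 0},{"tx": 0,"ty": 0,"tz": 0,"twist": 0},{"tx": 0,"ty": 0,"tz": 0,"twist": 0}]'

```text
t: 5.1
eef_pos: [0.5199, -0.2861, 0.0915]
ee_rot: [-3.142, 0.0, 0.196]
force: [0.5, 0.7, -0.4]
width: 0.0177
gripper_force: 20.0
```

arm_command --commands '[{"tx": 0,"ty": 0,"tz": 0,"twist": 0},{"tx": 0,"ty": 0,"tz": -0.05,"twist": 0},{"tx": 0,"ty": 0,"tz": -0.12,"twist": 0},{"tx": 0,"ty": 0,"tz": -0.2,"twist": 0},{"tx": 0,"ty": 0,"tz": -0.28,"twist": 0},{"tx": 0,"ty": 0,"tz": -0.36,"twist": 0},{"tx": 0,"ty": 0,"tz": -0.42,"twist": 0},{"tx": 0,"ty": 0,"tz": -0.44,"twist": 0}]' --grip_force 45

```text
t: 5.77
eef_pos: [0.521, -0.2866, 0.2043]
ee_rot: [3.14, -0.003, 0.196]
force: [0.9, -0.2, -0.6]
width: 0.0174
gripper_force: 45.0
```

arm_command --commands '[{"tx": 0.02,"ty": -0.1,"tz": 0,"twist": 0},{"tx": 0.05,"ty": -0.23,"tz": 0,"twist": 0},{"tx": 0.08,"ty": -0.37,"tz": 0,"twist": 0},{"tx": 0.11,"ty": -0.51,"tz": 0,"twist": 0},{"tx": 0.14,"ty": -0.65,"tz": 0,"twist": 0},{"tx": 0.17,"ty": -0.79,"tz": 0,"twist": 0},{"tx": 0.2,"ty": -0.93,"tz": 0,"twist": 0},{"tx": 0.214,"ty": -1.0,"tz": 0,"twist": 0}]'

```text
t: 6.43
eef_pos: [0.5232, -0.0275, 0.201]
ee_rot: [-3.141, 0.0, 0.198]
force: [0.1, -0.6, -0.4]
width: 0.0174
gripper_force: 45.0
```

arm_command --commands '[{"tx": 0,"ty": -0.1,"tz": 0.02,"twist": 0},{"tx": 0,"ty": -0.17,"tz": 0.05,"twist": 0},{"tx": 0,"ty": -0.213,"tz": 0.08,"twist": 0},{"tx": 0,"ty": -0.213,"tz": 0.1,"twist": 0},{"tx": 0,"ty": -0.213,"tz": 0.1,"twist": 0},{"tx": 0,"ty": -0.213,"tz": 0.1,"twist": 0},{"tx": 0,"ty": -0.213,"tz": 0.1,"twist": 0},{"tx": 0,"ty": -0.213,"tz": 0.1,"twist": 0}]'

```text
t: 7.1
eef_pos: [0.5136, 0.021, 0.1768]
ee_rot: [3.142, -0.0, 0.195]
force: [-0.6, 0.6, -1.2]
width: 0.0173
gripper_force: 45.0
```

Run:
```python
from h import *
import cv2
t=grab_frame("top");s=grab_frame("scene");st=get_state();p=st["eef_pos"];print(st["t"],p,st["force"])
tip=p-[0,0,.0866];print(proj("scene",tip),proj("top",tip),proj("scene",[.5145,.0215,.065]))
r=lambda i,x,y,w,h:cv2.resize(i[y:y+h,x:x+w,::-1],(400,300),interpolation=cv2.INTER_CUBIC)
cv2.imwrite("pics/crop3.png",np.hstack([r(t,278,152,100,75),r(s,270,150,100,75)]))
```

```text
7.2 [0.51353848 0.02114678 0.17681817] [-0.38544083  0.00864647 -0.99765629]
[318.47742592 192.07678614] [322.27241558 216.26849704] [318.65364221 197.85563908]
```

View pics/crop3.png

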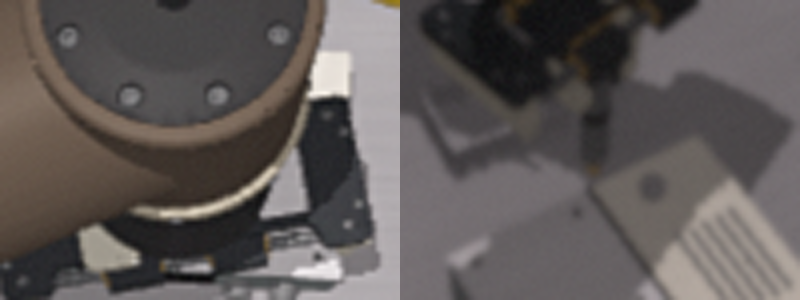

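arm_command --commands '[{"tx": 0,"ty": 0,"tz": 0.015,"twist": 0},{"tx": 0,"ty": 0,"tz": 0.03,"twist": 0},{"tx": 0,"ty": 0,"tz": 0.045,"twist": 0},{"tx": 0,"ty": 0,"tz": 0.06,"twist": 0},{"tx": 0,"ty": 0,"tz": 0.075,"twist": 0},{"tx": 0,"ty": 0,"tz": 0.09,"twist": 0},{"tx": 0,"ty": 0,"tz": 0.09,"twist": 0},{"tx": 0,"ty": 0,"tz": 0.09,"twist": 0}]'

```text
t: 7.87
eef_pos: [0.5131, 0.0217, 0.1538]
ee_rot: [3.141, 0.001, 0.196]
force: [-0.1, 0.9, -0.8]
width: 0.0172
gripper_force: 45.0
```

arm_command --commands '[{"tx": 0.012,"ty": 0.003,"tz": 0,"twist": 0},{"tx": 0.024,"ty": 0.006,"tz": 0,"twist": 0},{"tx": 0.037,"ty": 0.009,"tz": 0,"twist": 0},{"tx": 0.049,"ty": 0.012,"tz": 0,"twist": 0},{"tx": 0.061,"ty": 0.015,"tz": 0,"twist": 0},{"tx": 0.074,"ty": 0.018,"tz": 0,"twist": 0},{"tx": 0.086,"ty": 0.02,"tz": 0,"twist": 0},{"tx": 0.098,"ty": 0.023,"tz": 0,"twist": 0}]'

```text
t: 8.53
eef_pos: [0.5388, 0.0208, 0.154]
ee_rot: [3.142, 0.0, 0.196]
force: [-0.1, -0.5, -0.5]
width: 0.0175
gripper_force: 45.0
```

Run:
```python
from h import *
import cv2
s=grab_frame("scene");st=get_state();p=st["eef_pos"];print(st["t"],p,st["force"])
print(proj("scene",p-[0,0,.0866]),proj("scene",[.5395,.0206,.065]))
cv2.imwrite("pics/crop4.png",cv2.resize(s[150:225,270:370,::-1],(800,600),interpolation=cv2.INTER_CUBIC))
```

```text
8.5833 [0.53929481 0.02088703 0.15400263] [1.19423166 1.07000774 0.08785026]
[323.78647429 204.16223795] [323.7142128  204.78410702]
```

View pics/crop4.png

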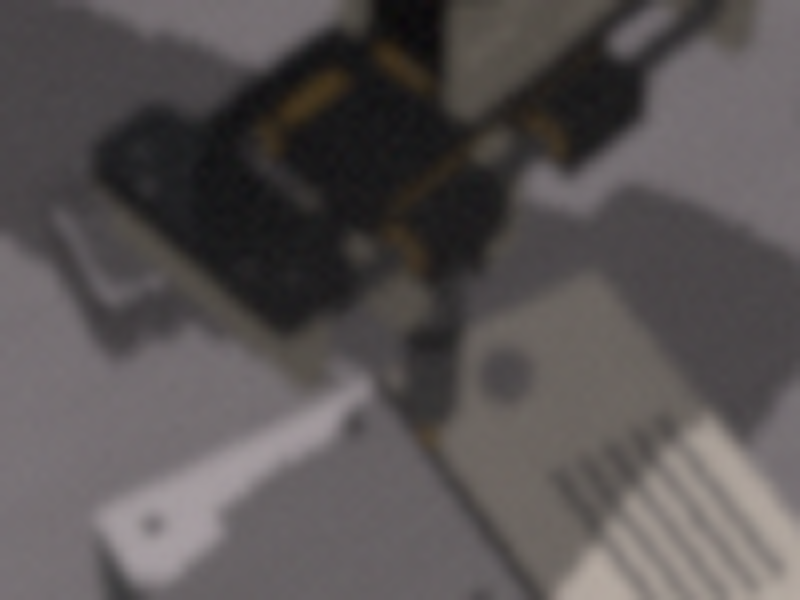

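The tip sits on the seam at scene (323.7,204.7). Continuing.

arm_command --commands '[{"tx": 0.012,"ty": 0.003,"tz": 0,"twist": 0},{"tx": 0.024,"ty": 0.006,"tz": 0,"twist": 0},{"tx": 0.037,"ty": 0.009,"tz": 0,"twist": 0},{"tx": 0.049,"ty": 0.012,"tz": 0,"twist": 0},{"tx": 0.061,"ty": 0.015,"tz": 0,"twist": 0},{"tx": 0.074,"ty": 0.018,"tz": 0,"twist": 0},{"tx": 0.086,"ty": 0.02,"tz": 0,"twist": 0},{"tx": 0.098,"ty": 0.023,"tz": 0,"twist": 0}]'

```text
t: 9.25
eef_pos: [0.5639, 0.02, 0.154]
ee_rot: [-3.142, 0.0, 0.196]
force: [-0.8, -0.3, -0.5]
width: 0.0174
gripper_force: 45.0
```

arm_command --commands '[{"tx": 0.012,"ty": 0.003,"tz": 0,"twist": 0},{"tx": 0.024,"ty": 0.006,"tz": 0,"twist": 0},{"tx": 0.037,"ty": 0.009,"tz": 0,"twist": 0},{"tx": 0.049,"ty": 0.012,"tz": 0,"twist": 0},{"tx": 0.061,"ty": 0.015,"tz": 0,"twist": 0},{"tx": 0.074,"ty": 0.018,"tz": 0,"twist": 0},{"tx": 0.086,"ty": 0.02,"tz": 0,"twist": 0},{"tx": 0.098,"ty": 0.023,"tz": 0,"twist": 0}]'

```text
t: 9.92
eef_pos: [0.5891, 0.0191, 0.1541]
ee_rot: [-3.142, -0.0, 0.196]
force: [0.6, -0.5, -1.4]
width: 0.0174
gripper_force: 45.0
```

arm_command --commands '[{"tx": 0.012,"ty": 0.003,"tz": 0,"twist": 0},{"tx": 0.024,"ty": 0.006,"tz": 0,"twist": 0},{"tx": 0.037,"ty": 0.009,"tz": 0,"twist": 0},{"tx": 0.049,"ty": 0.012,"tz": 0,"twist": 0},{"tx": 0.061,"ty": 0.015,"tz": 0,"twist": 0},{"tx": 0.074,"ty": 0.018,"tz": 0,"twist": 0},{"tx": 0.086,"ty": 0.02,"tz": 0,"twist": 0},{"tx": 0.098,"ty": 0.023,"tz": 0,"twist": 0}]'

```text
t: 10.58
eef_pos: [0.6142, 0.0183, 0.154]
ee_rot: [-3.142, 0.0, 0.196]
force: [0.4, 0.2, -0.0]
width: 0.0171
gripper_force: 45.0
```

arm_command --commands '[{"tx": -0.003,"ty": 0.012,"tz": 0,"twist": 0},{"tx": -0.006,"ty": 0.024,"tz": 0,"twist": 0},{"tx": -0.009,"ty": 0.037,"tz": 0,"twist": 0},{"tx": -0.012,"ty": 0.049,"tz": 0,"twist": 0},{"tx": -0.015,"ty": 0.061,"tz": 0,"twist": 0},{"tx": -0.018,"ty": 0.074,"tz": 0,"twist": 0},{"tx": -0.02,"ty": 0.086,"tz": 0,"twist": 0},{"tx": -0.023,"ty": 0.098,"tz": 0,"twist": 0}]'

```text
t: 11.25
eef_pos: [0.613, -0.0073, 0.1541]
ee_rot: [3.142, -0.0, 0.196]
force: [0.8, 0.1, -1.1]
width: 0.017
gripper_force: 45.0
```

arm_command --commands '[{"tx": -0.003,"ty": 0.012,"tz": 0,"twist": 0},{"tx": -0.006,"ty": 0.024,"tz": 0,"twist": 0},{"tx": -0.009,"ty": 0.037,"tz": 0,"twist": 0},{"tx": -0.012,"ty": 0.049,"tz": 0,"twist": 0},{"tx": -0.015,"ty": 0.061,"tz": 0,"twist": 0},{"tx": -0.018,"ty": 0.074,"tz": 0,"twist": 0},{"tx": -0.02,"ty": 0.086,"tz": 0,"twist": 0},{"tx": -0.023,"ty": 0.098,"tz": 0,"twist": 0}]'

```text
t: 11.92
eef_pos: [0.6122, -0.0323, 0.1541]
ee_rot: [-3.142, -0.0, 0.196]
force: [0.7, 0.2, -0.8]
width: 0.0174
gripper_force: 45.0
```

arm_command --commands '[{"tx": -0.003,"ty": 0.012,"tz": 0,"twist": 0},{"tx": -0.006,"ty": 0.024,"tz": 0,"twist": 0},{"tx": -0.009,"ty": 0.037,"tz": 0,"twist": 0},{"tx": -0.012,"ty": 0.049,"tz": 0,"twist": 0},{"tx": -0.015,"ty": 0.061,"tz": 0,"twist": 0},{"tx": -0.018,"ty": 0.074,"tz": 0,"twist": 0},{"tx": -0.02,"ty": 0.086,"tz": 0,"twist": 0},{"tx": -0.023,"ty": 0.098,"tz": 0,"twist": 0}]'

```text
t: 12.58
eef_pos: [0.6114, -0.0575, 0.1541]
ee_rot: [3.142, -0.0, 0.196]
force: [-0.8, -0.2, -0.9]
width: 0.0172
gripper_force: 45.0
```

arm_command --commands '[{"tx": -0.003,"ty": 0.012,"tz": 0,"twist": 0},{"tx": -0.006,"ty": 0.024,"tz": 0,"twist": 0},{"tx": -0.009,"ty": 0.037,"tz": 0,"twist": 0},{"tx": -0.012,"ty": 0.049,"tz": 0,"twist": 0},{"tx": -0.015,"ty": 0.061,"tz": 0,"twist": 0},{"tx": -0.018,"ty": 0.074,"tz": 0,"twist": 0},{"tx": -0.023,"ty": 0.098,"tz": 0,"twist": 0},{"tx": -0.023,"ty": 0.098,"tz": 0,"twist": 0}]'

```text
t: 13.25
eef_pos: [0.6104, -0.0832, 0.1541]
ee_rot: [3.141, 0.0, 0.196]
force: [-0.4, 0.3, -0.7]
width: 0.0175
gripper_force: 45.0
```

Run:
```python
from h import *
import cv2
s=grab_frame("scene");st=get_state();p=st["eef_pos"];print(st["t"],p,st["force"])
print(proj("scene",p-[0,0,.0866]),proj("scene",[.6108,-.0821,.065]))
cv2.imwrite("pics/crop5.png",cv2.resize(s[205:280,260:360,::-1],(800,600),interpolation=cv2.INTER_CUBIC))
```

```text
13.3 [ 0.61037922 -0.08287903  0.15400929] [-0.25642555 -0.39625761 -0.83230834]
[304.27577297 244.55199005] [304.65804927 244.99550459]
```

View pics/crop5.png

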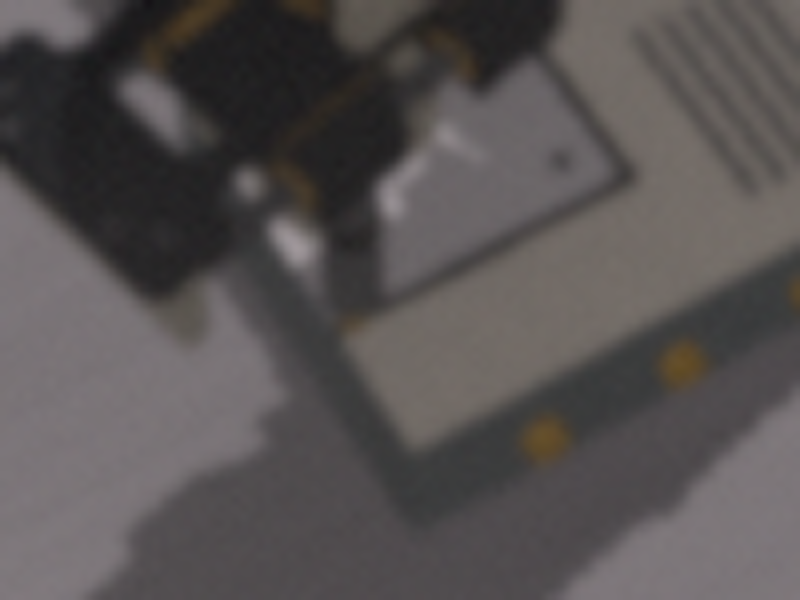

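The tip is at the seam's far end (scene ~(304,245)). Now to the smaller reader.

arm_command --commands '[{"tx": 0,"ty": 0,"tz": -0.08,"twist": 0},{"tx": 0,"ty": -0.05,"tz": -0.18,"twist": 0},{"tx": -0.02,"ty": -0.18,"tz": -0.2,"twist": 0},{"tx": -0.04,"ty": -0.32,"tz": -0.2,"twist": 0},{"tx": -0.05,"ty": -0.46,"tz": -0.2,"twist": 0},{"tx": -0.06,"ty": -0.6,"tz": -0.2,"twist": 0},{"tx": -0.07,"ty": -0.74,"tz": -0.2,"twist": 0},{"tx": -0.08,"ty": -0.88,"tz": -0.2,"twist": 0}]'

```text
t: 13.97
eef_pos: [0.5472, 0.1311, 0.2043]
ee_rot: [-3.141, -0.0, 0.196]
force: [0.5, 0.3, -1.2]
width: 0.017
gripper_force: 45.0
```

arm_command --commands '[{"tx": -0.01,"ty": -0.14,"tz": 0,"twist": 0},{"tx": -0.02,"ty": -0.28,"tz": 0,"twist": 0},{"tx": -0.04,"ty": -0.42,"tz": 0,"twist": 0},{"tx": -0.06,"ty": -0.55,"tz": 0,"twist": 0},{"tx": -0.07,"ty": -0.65,"tz": 0,"twist": 0},{"tx": -0.08,"ty": -0.71,"tz": 0,"twist": 0},{"tx": -0.08,"ty": -0.73,"tz": 0.06,"twist": 0},{"tx": -0.08,"ty": -0.73,"tz": 0.1,"twist": 0}]'

```text
t: 14.63
eef_pos: [0.4923, 0.3059, 0.1785]
ee_rot: [-3.141, -0.0, 0.198]
force: [-0.2, -1.2, -0.4]
width: 0.0178
gripper_force: 45.0
```

Run:
```python
from h import *
import cv2
s=grab_frame("scene");st=get_state();p=st["eef_pos"];print(st["t"],p,st["force"])
print(proj("scene",p-[0,0,.0866]),proj("scene",[.4927,.3036,.061]))
cv2.imwrite("pics/crop6.png",cv2.resize(s[105:180,345:445,::-1],(800,600),interpolation=cv2.INTER_CUBIC))
```

```text
14.6833 [0.49134848 0.30410007 0.17595619] [-0.13683761 -1.18547505 -2.92480266]
[398.64973741 142.00939238] [397.05437962 149.10423016]
```

View pics/crop6.png

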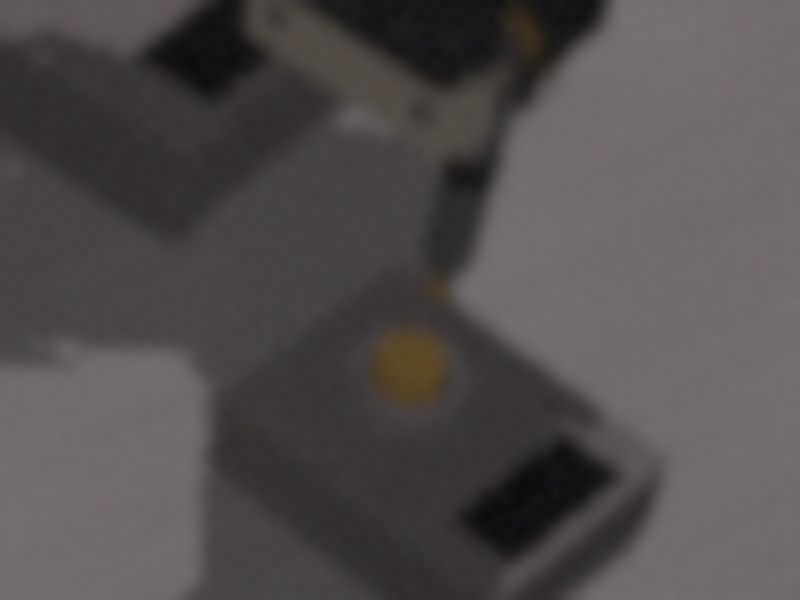

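The tip is above the contact (contact centre ~ (396,150), tip ~ (399,141)); descending.

arm_command --commands '[{"tx": 0,"ty": 0.01,"tz": 0.02,"twist": 0},{"tx": 0,"ty": 0.01,"tz": 0.04,"twist": 0},{"tx": 0,"ty": 0.01,"tz": 0.06,"twist": 0},{"tx": 0,"ty": 0.01,"tz": 0.08,"twist": 0},{"tx": 0,"ty": 0.01,"tz": 0.1,"twist": 0},{"tx": 0,"ty": 0.01,"tz": 0.11,"twist": 0},{"tx": 0,"ty": 0.01,"tz": 0.11,"twist": 0},{"tx": 0,"ty": 0.01,"tz": 0.11,"twist": 0}]'

```text
t: 15.35
eef_pos: [0.4933, 0.3021, 0.1515]
ee_rot: [3.141, 0.0, 0.196]
force: [0.8, 0.2, 0.5]
width: 0.017
gripper_force: 45.0
```

arm_command --commands '[{"tx": 0,"ty": 0,"tz": 0.008,"twist": 0},{"tx": 0,"ty": 0,"tz": 0.016,"twist": 0},{"tx": 0,"ty": 0,"tz": 0.024,"twist": 0},{"tx": 0,"ty": 0,"tz": 0.032,"twist": 0},{"tx": 0,"ty": 0,"tz": 0.036,"twist": 0},{"tx": 0,"ty": 0,"tz": 0.04,"twist": 0},{"tx": 0,"ty": 0,"tz": 0.04,"twist": 0},{"tx": 0,"ty": 0,"tz": 0.04,"twist": 0}]'

```text
t: 16.02
eef_pos: [0.4935, 0.3024, 0.1419]
ee_rot: [-3.141, -0.001, 0.196]
force: [-0.1, 0.5, 4.3]
width: 0.0171
gripper_force: 45.0
```

Run:
```python
from h import *
import cv2
s=grab_frame("scene")
F=[]
for i in range(8):
    st=get_state();F.append(st["force"]);grab_frame("top")
p=st["eef_pos"];print(st["t"],p,np.mean(F,0),np.std(F,0),st["width"])
cv2.imwrite("pics/crop7.png",cv2.resize(s[120:180,357:437,::-1],(800,600),interpolation=cv2.INTER_CUBIC))
```

```text
16.4167 [0.49339431 0.30236879 0.14171041] [0.02840311 0.55016781 4.31339505] [0.43933506 0.40397807 0.42764693] 0.017109332407637387
```

View pics/crop7.png

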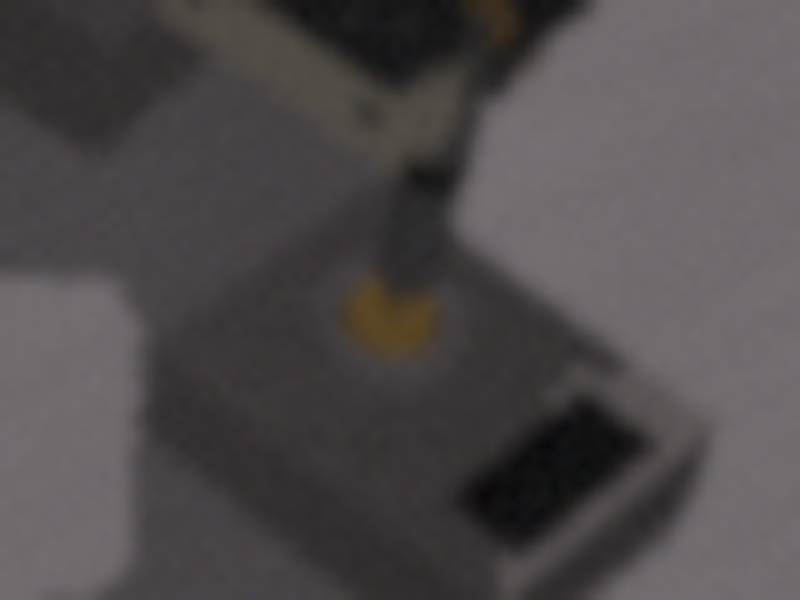

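The tip is on the brass, within the ring, with about 5 N (~5.5 mm). A little more.

arm_command --commands '[{"tx": 0,"ty": 0,"tz": 0.002,"twist": 0},{"tx": 0,"ty": 0,"tz": 0.004,"twist": 0},{"tx": 0,"ty": 0,"tz": 0.006,"twist": 0},{"tx": 0,"ty": 0,"tz": 0.006,"twist": 0},{"tx": 0,"ty": 0,"tz": 0.006,"twist": 0},{"tx": 0,"ty": 0,"tz": 0.006,"twist": 0},{"tx": 0,"ty": 0,"tz": 0.006,"twist": 0},{"tx": 0,"ty": 0,"tz": 0.006,"twist": 0}]'

```text
t: 17.13
eef_pos: [0.4934, 0.3024, 0.1402]
ee_rot: [-3.141, -0.0, 0.196]
force: [-0.3, 1.3, 5.4]
width: 0.0173
gripper_force: 45.0
```

Run:
```python
from h import *
F=[]
for i in range(8):
    grab_frame("top");st=get_state();F.append(st["force"])
print(st["t"],st["eef_pos"],np.mean(F,0),st["width"],st["gripper_force"])
f=np.mean(F,0)[2]
if 4.3<f<6.8: print(job_done())
```

```text
17.5333 [0.49340085 0.30234986 0.14017729] [-0.23614015  0.94818939  5.27050534] 0.01727293760953613 44.99670892953873
the job is handed in; nothing more can be done
None
```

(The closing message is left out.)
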